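Steady the rocking tube mixer and switch it on

TASK

The tube mixer rocks because one of its two front screw feet hangs clear of its pad: press to feel which front corner gives, and turn that corner's knob gently until the mixer stands firmly, its weight shared by all four feet, not jacked up so far that another foot comes off. Let go of it, and only then push the red switch lever all the way to the rear to turn it on. Never lean hard on the mixer, do not shove it out of place, and leave the things around it alone.

Things in the scene. Friction and masses are not known exactly. Their poses are not given: they have to be found in the camera images.
- mixer: blood-tube mixer, loose, about 2.5 kg: blue deck 225 (x) x 265 (y) mm, top 40 mm above the bench; white housing with tubes on its rear half (x +4 to +108, y within 95 mm, 92 mm high). Four feet at x -85/+85, y -105/+105 mm; the front two carry a third. Origin on the bench under the deck's middle; x to its rear, y to its left, z up; the front with the knobs faces the robot
- left_knob_grip (a point): grip point of the left front knob, on its upright axis, mixer x -85, y +105, 74 mm above the bench. A black ribbed cylinder 32 mm across, 30 mm high; flat top 12 mm above this point, lower rim 16 mm above the deck. Clockwise from above drives its foot down 14 mm a turn; the knob keeps its height. Stiff (0.06 Nm), stays where left; at least 4 rad to go clockwise, 1.5 rad back. Angle not measured
- right_knob_grip (a point): the same on the right front knob (y -105 mm): same size, same thread. From the moment its foot touches the pad, each further rad of turn puts about 7 N more on that foot; some 0.2 to 1.2 rad after touching all four feet share the load (0.7 is about the middle), beyond 1.4 rad another foot comes off. Holding the knob, the touch is felt only faintly
- left_screw_foot: black rubber foot, 28 mm across, straight under the left knob, over a thin grey pad; origin at its underside. One front foot, left or right, hangs 2 to 5.5 mm in the air. Pressed on the knob's top, that corner starts to tip at 4 to 6 N and has given about as far as its foot hangs when it bears 12 N; the other gives about 1 mm, and each 0.7 mm once all feet share. Rubber: 1 mm per 7 N
- right_screw_foot: the same under the right knob
- rear_left_foot: black rubber rear left foot, 24 mm across, 26 mm high, solid, fixed to the mixer and standing on the bench; origin at the centre of its underside
- rear_right_foot: black rubber rear right foot, 24 mm across, 26 mm high, solid, fixed to the mixer and standing on the bench; origin at the centre of its underside
- switch (a joint): the mixer's run switch, a lever on a level axis along the mixer's y, 50 mm above the bench at mixer x -55, y 0 mm: 0 = off (leans 0.5 rad to the front), 1.0 = on (leans 0.5 rad to the rear). Stays where left; 1 to 2 N at the ball moves it. It stands on a grey block 70 x 50 mm, 13 mm above the deck
- switch_tip (a point): centre of the red ball, 26 mm across, at the end of the switch lever, 45 mm from its axis; 90 mm above the bench when off or on, 95 mm when upright
- tip_box: clear box of pipette tips with a red top, 115 x 80 x 62 mm; a bystander; origin at the centre of its underside
- strip_tub: white tub, 52 mm across, 115 mm high; a bystander; origin at the centre of its underside
- tube_stand: blue slotted tube stand, 75 x 75 x 54 mm; a bystander; origin at the centre of its underside
- dish: clear flat dish, 60 mm across, 14 mm high; a bystander; origin at the centre of its underside
- marker: white marker with a purple cap, 105 mm long, lying; a bystander; origin at the centre of its underside
- sample_tube: dark red tube with a black cap, 105 mm long, lying; a bystander; origin at the centre of its underside
- check_weight: steel check weight, 28 mm across, 30 mm high; a bystander; origin at the centre of its underside

How it is judged:
By the outcome, as a careful person would: the job done as asked, in the order asked, and still so for the second after the job is handed in, with the robot touching nothing.
It also fails if it takes over 72 s, if anything falls off the work surface, if the arm or the gripper's body presses on something with over 40 N, if the wrist force passes 120 N, or if a joint passes its speed limit or range.

ROBOT

A 6-joint arm with a two-finger parallel gripper is mounted at the origin on the work surface. World frame = base frame: x ahead of the robot, y to its left, z up, the work surface at z = 0. Lengths are in m, angles in rad, forces in N, time in s.
With the tool pointing down it reaches from about 0.225 to 0.875 m from the base axis. Payload 3.4 kg.
Tool frame: the origin (TCP) lies on the mounting face of the last link; the fingertips stand 173 mm ahead of it and the grasp point (between the pads) lies 155 mm ahead of it; x points along the fingers, y is the direction in which the jaws open and shut, and the axes are right-handed (so a half turn about x gives the same grasp; the last joint's range is limited). The gripper opens to 85 mm and grips with 20 to 120 N. Pads are 22 mm wide; open, the fingers measure 114 mm over their backs; the gripper's body (76 mm by 85 mm) begins 54 mm behind the grasp point. The pads swing forward as they close: fully open they stand 13 mm farther back than shut.
Start: joints at [-1.465, 0.276, 1.505, -0, 1.361, -0.121], TCP at [0.129, -0.56, 0.405] pointing down, gripper open.
Joint ranges: [-2.89, 2.89], [-0.75, 2.08], [0.22, 2.7], [-1.18, 4.32], [0.11, 2.71], [-2.7, 2.7]. Speed limits (rad/s): [2.57, 2.57, 3.14, 3.14, 3.14, 3.14].

INTERFACE

Orientations are given as a unit quaternion [w, x, y, z].
In Python, from rig import manip gives the robot as it stands.
- The arm moves only by the tool arm_command, never from a script. Its argument "targets" is a list of rows, each an object with "dp": the shift along the tool's x, y, z in m, a list of three; "turn": the turn, a rotation vector about the tool's x, y, z in degrees, a list of three; "grip": the opening, from -1 (shut) to 1 (fully open). In form: [{"dp": [tx, ty, tz], "turn": [wx, wy, wz], "grip": grip}, ...]. A call has 1 to 8 rows; each row shifts and turns the commanded pose from where the row before left it, along the tool's axes as they then stand; what a row does not reach is not made up. A row lasts 1/10 s, in which the tool goes at most 50 mm and 8.59 degrees, less where a joint would pass 70% of its speed; a pose out of reach is approached as far as the arm can. A call with a gripper value outside its range is refused whole. The fingers move at their own pace and stop on an object; "grip_force" is the grip in N (left out, the last holds). Time passes only in rows, so rows that do not move let the fingers close. It gives the time, the measured TCP pose, the force and the opening at its end, in the units of the state.
- manip.get_state(): the state, without advancing time (a new reading comes with each control period).
- manip.get_image(name): name is "scene" or "side" or "wrist"; returns the picture (384x512x3 uint8, red, green, blue); there is no depth.
- manip.calibration(name): a dict with "fx", "fy", "cx", "cy" (pixels), "k1" (the pictures are not rectified: a ray, as slopes to the right and down, at radius r is drawn at 1 + k1 r^2 times it, then the intrinsics apply), "R" (3x3) and "t" (3): a world point X has camera coordinates R X + t. Camera axes: x right, y down, z forward; pixel columns grow to the right and rows downward; lengths in m; the calibration is good to about 2 mm. A picture is of the moment at which its call begins: read the wrist's pose just before it. calibration takes no time and is no camera call; for the wrist camera it gives the pose at the moment of the call.
- manip.sign_off(): hands the job in, once; it reports no verdict.
The state is a dict: "clock": time; "qpos": joint angles; "qd": joint speeds; "effort": joint torques, N m; "position": TCP position; "ee_rot": TCP orientation; "contact_force": force on the tool from outside, world axes, zero at the start; "moment": the same for the moment, N m; "width": finger opening in m.
Only numpy, scipy, OpenCV 4.12 (cv2) and the standard library are available. Lean on these libraries where they do the work, as an engineer would, in place of code of your own. Each camera call takes 0.05 s, during which the arm holds its last target.

## Working session

There is one attempt and no reset: what is moved stays moved. The work goes in short steps, Python scripts to look and compute and a tool call to move; the robot and the scene stay as the last step left them, time stands still between calls to the robot, and variables do not carry over. Pictures are saved under pics/ and viewed, and the job is handed in when it is done.

Besides the shell and the picture viewer there is one more tool, called after "Call:" as name([rows], argument=value, ...), one row to a line, values as JSON. arm_command: Moves the arm, as the interface text tells. Its arguments: {"type":"object","properties":{"targets":{"type":"array"},"grip_force":{"type":"number"}},"required":["targets"]}

```bash
ls; mkdir -p pics; python3 - <<'E'
from rig import manip
import cv2,json
for n in("scene","side"):
    im=manip.get_image(n); cv2.imwrite(f"pics/{n}0.png",im[:,:,::-1])
    c=manip.calibration(n); print(n,c)
print(manip.get_state())
E
```

```text
pics
scene {'fx': 374.4234256257082, 'fy': 374.4234256257082, 'cx': 253.96978319058448, 'cy': 197.54238025871845, 'k1': 0.03813124763993617, 'R': array([[-0.87969125,  0.47545131, -0.00945314],
       [ 0.39307562,  0.71580236, -0.57716422],
       [-0.2676469 , -0.51144211, -0.81657339]]), 't': array([ 0.54314828, -0.22816325,  1.15811704])}
side {'fx': 490.6016497005516, 'fy': 490.6016497005516, 'cx': 252.1748345337621, 'cy': 194.0298618095471, 'k1': -0.05681626818379707, 'R': array([[ 0.97226366, -0.23359479,  0.01169832],
       [-0.15006629, -0.66140459, -0.73486331],
       [ 0.17939756,  0.71272536, -0.67811435]]), 't': array([-0.58700617,  0.19702476,  1.2598939 ])}
{'clock': 0.1, 'qpos': array([-1.46499861e+00,  2.76491106e-01,  1.50604276e+00,  1.31761280e-06,
        1.36072587e+00, -1.21015925e-01]), 'qd': array([-0.00105926, -0.00138109, -0.0033173 , -0.00119964, -0.00130775,
       -0.0009377 ]), 'effort': array([ 1.65179656e-03, -4.17698872e+01, -2.46404725e+01, -1.80509278e-04,
        5.81931658e-03,  1.71625658e-05]), 'position': array([ 0.12926572, -0.56006106,  0.40393473]), 'ee_rot': array([ 0.07942944,  0.70256927,  0.08060821, -0.70255939]), 'contact_force': array([-1.23652287,  1.20192141,  0.09118545]), 'moment': array([-0.00801231, -0.04129606,  0.03854311]), 'width': 0.08532719961888036}
```

View pics/scene0.png

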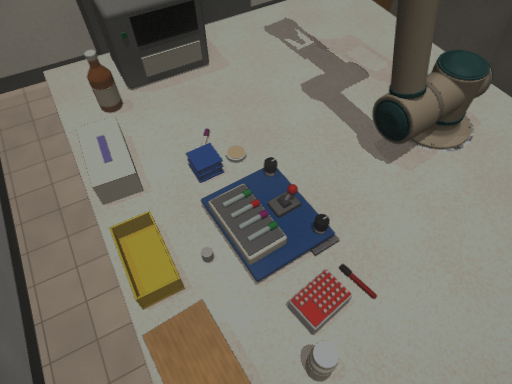

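View pics/side0.png

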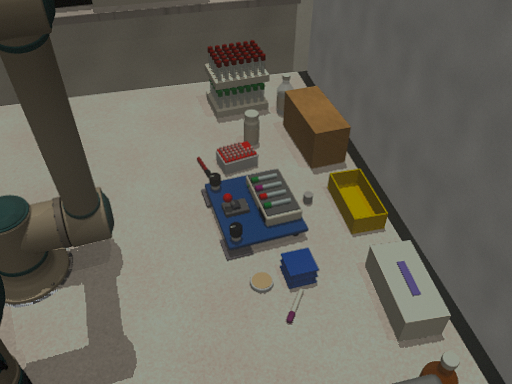

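The mixer is in the middle of both views. The knobs are at about (271,165) and (322,222) in scene, and (215,181) and (236,231) in side. I'll enlarge these areas.

```bash
python3 - <<'E'
import cv2
a=cv2.imread("pics/scene0.png")[130:290,180:360]; cv2.imwrite("pics/sc_c.png",cv2.resize(a,None,fx=4,fy=4,interpolation=cv2.INTER_CUBIC)[:600*2,:])
b=cv2.imread("pics/side0.png")[145:265,185:325]; cv2.imwrite("pics/si_c.png",cv2.resize(b,None,fx=5,fy=5,interpolation=cv2.INTER_CUBIC))
a=cv2.imread("pics/scene0.png")[140:290,195:350]; cv2.imwrite("pics/sc_c.png",cv2.resize(a,None,fx=4,fy=4,interpolation=cv2.INTER_CUBIC))
E
```

```text
(no output)
```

View pics/sc_c.png

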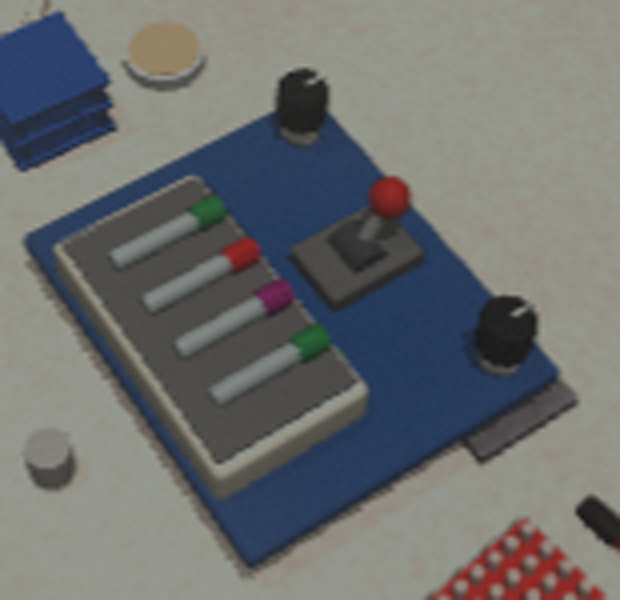

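View pics/si_c.png

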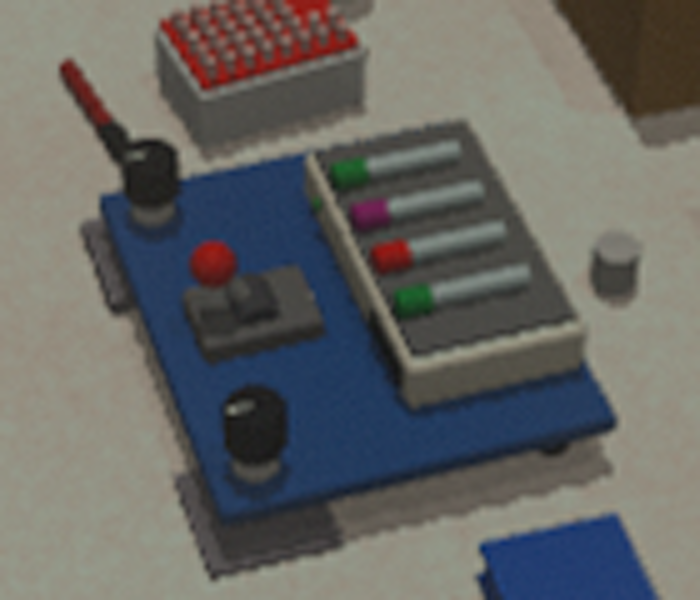

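```bash
cat > h.py <<'E'
import numpy as np, cv2
from rig import manip
from scipy.optimize import least_squares
from scipy.spatial.transform import Rotation as Ro
def proj(c,X):
    p=np.asarray(X)@np.array(c["R"]).T+c["t"]; s=p[:,:2]/p[:,2:]
    s=s*(1+c["k1"]*(s**2).sum(1,keepdims=True))
    return s*[c["fx"],c["fy"]]+[c["cx"],c["cy"]]
def rot(q): return Ro.from_quat([q[1],q[2],q[3],q[0]])
def st():
    s=manip.get_state(); r=rot(s["ee_rot"]).as_matrix(); p=s["position"]
    print("t",round(s["clock"],2),"pos",p.round(4),"grasp",(p+.155*r[:,0]).round(4),"F",s["contact_force"].round(2),"M",s["moment"].round(3),"w",round(s["width"],4))
    print("R",r.round(4).tolist(),"q",s["qpos"].round(3))
    return s
POSE=None
E
cat > fit.py <<'E'
from h import *
P={'LK':(-85,105,86),'RK':(-85,-105,86),'B':(-76.6,0,90),'FL':(-112.5,132.5,40),'RL':(112.5,132.5,40),'RR':(112.5,-132.5,40),'FR':(-112.5,-132.5,40),
'hFL':(4,95,92),'hFR':(4,-95,92),'hRR':(108,-95,92),'hRL':(108,95,92)}
sc={'LK':(321.5,219),'RK':(270.2,162),'B':(292.5,189.2),'FL':(334.5,233.2),'RL':(257.5,280.5),'RR':(202,200),'hFL':(286.2,237.5),'hFR':(243.2,185)}
si={'LK':(215,175.4),'RK':(235.4,225.4),'B':(227.6,197.6),'FL':(205.6,184.6),'FR':(229.4,248),'RR':(308,229),'hFL':(247,176),'hFR':(266.6,217.4),'hRR':(301.4,210.6),'hRL':(278.6,170)}
C={n:manip.calibration(n) for n in('scene','side')}
def res(v):
    o=[]
    for n,d in(('scene',sc),('side',si)):
        X=np.array([P[k] for k in d])/1000.
        X=Ro.from_euler('z',v[2]).apply(X)+[v[0],v[1],0]
        o.append(proj(C[n],X)-np.array(list(d.values())))
    return np.concatenate(o)
r=least_squares(lambda v:res(v).ravel(),[0.45,0,0],loss='soft_l1',diff_step=1e-5)
print(r.x,np.degrees(r.x[2])); print(res(r.x).round(1).tolist())
for k,p in(('LKgrip',(-85,105,74)),('RKgrip',(-85,-105,74)),('ball',(-76.6,0,90))):
    print(k,(Ro.from_euler('z',r.x[2]).apply(np.array(p)/1000)+[r.x[0],r.x[1],0]).round(4))
E
python3 fit.py
```

```text
[0.62363189 0.06718623 0.07169227] 4.107664348552419
[[-0.6, 0.2], [-0.3, -1.1], [-1.2, -0.3], [0.2, -0.8], [-2.4, 0.1], [-2.9, -2.1], [0.7, -4.5], [-0.9, -8.2], [-0.3, -0.6], [-0.5, -0.2], [-0.4, -0.7], [-1.5, -2.1], [-1.5, -1.0], [0.1, -0.4], [-1.8, -6.4], [-0.3, -3.5], [1.6, -4.7], [0.3, -7.0]]
LKgrip [0.5313 0.1658 0.074 ]
RKgrip [ 0.5464 -0.0436  0.074 ]
ball [0.5472 0.0617 0.09  ]
```

```bash
sed -i "s/,'hFL':(286.2,237.5),'hFR':(243.2,185)}/}/; s/,'hFL':(247,176),'hFR':(266.6,217.4),'hRR':(301.4,210.6),'hRL':(278.6,170)}/}/" fit.py; python3 fit.py; python3 - <<'E'
from h import *
st()
# bystanders ground approx
C=manip.calibration('scene')
def back(c,uv,z):
    f=lambda v: (proj(c,[[v[0],v[1],z]])[0]-uv)
    return least_squares(f,[.5,0],diff_step=1e-5).x
for n,uv,z in(('box',(320,298),.062),('marker/tube end',(343,268),.01),('tube other end',(374,295),.01),('tub',(323,353),.115),('stand',(205,160),.054),('dish',(236,153),.014),('weight',(207,252),.03)):
    print(n,back(C,np.array(uv),z).round(3))
E
```

```text
[0.6234009  0.06813342 0.0831101 ] 4.761857706756303
[[-0.1, -0.1], [-0.7, -0.9], [-1.2, -0.3], [0.6, -1.2], [-1.2, 0.5], [-3.0, -1.2], [-0.8, -0.5], [-0.1, -0.3], [-0.5, -0.7], [-2.1, -1.9], [-0.9, -1.0], [0.3, -1.1]]
LKgrip [0.53   0.1657 0.074 ]
RKgrip [ 0.5474 -0.0436  0.074 ]
ball [0.5471 0.0618 0.09  ]
t 0.1 pos [ 0.1293 -0.5601  0.4039] grasp [ 0.1292 -0.5598  0.2489] F [-1.24  1.2   0.09] M [-0.008 -0.041  0.039] w 0.0853
R [[-0.0002, 0.2249, -0.9744], [0.0017, -0.9744, -0.2249], [-1.0, -0.0017, -0.0002]] q [-1.465  0.276  1.506  0.     1.361 -0.121]
box [0.631 0.313]
marker/tube end [0.526 0.266]
tube other end [0.505 0.351]
tub [0.7   0.411]
stand [ 0.683 -0.154]
dish [ 0.584 -0.17 ]
weight [0.789 0.088]
```

Call:
arm_command([
  {"dp": [0, -0.0255, -0.0327], "turn": [0, 0, 0], "grip": -1},
  {"dp": [0, -0.0255, -0.0327], "turn": [0, 0, 0], "grip": -1},
  {"dp": [0, -0.0255, -0.0327], "turn": [0, 0, 0], "grip": -1},
  {"dp": [0, -0.0255, -0.0327], "turn": [0, 0, 0], "grip": -1},
  {"dp": [0, -0.0255, -0.0327], "turn": [0, 0, 0], "grip": -1},
  {"dp": [0, -0.0255, -0.0327], "turn": [0, 0, 0], "grip": -1},
  {"dp": [0, -0.0255, -0.0327], "turn": [0, 0, 0], "grip": -1},
  {"dp": [0, -0.0255, -0.0327], "turn": [0, 0, 0], "grip": -1},
], grip_force=25)

```text
clock: 0.9
position: [0.339, -0.3011, 0.4045]
ee_rot: [-0.08, -0.703, -0.08, 0.703]
contact_force: [0.5, -0.5, -0.9]
width: -0.0002
```

Call:
arm_command([
  {"dp": [0, -0.0255, -0.0327], "turn": [0, 0, 0], "grip": -1},
  {"dp": [0, -0.0255, -0.0327], "turn": [0, 0, 0], "grip": -1},
  {"dp": [0, -0.0255, -0.0327], "turn": [0, 0, 0], "grip": -1},
  {"dp": [0, -0.0255, -0.0327], "turn": [0, 0, 0], "grip": -1},
  {"dp": [0, -0.0255, -0.0327], "turn": [0, 0, 0], "grip": -1},
  {"dp": [0, -0.0255, -0.0327], "turn": [0, 0, 0], "grip": -1},
  {"dp": [0, -0.0255, -0.0327], "turn": [0, 0, 0], "grip": -1},
  {"dp": [0, 0, 0], "turn": [0, 0, 0], "grip": -1},
])

```text
clock: 1.7
position: [0.5236, -0.0739, 0.4041]
ee_rot: [0.081, 0.703, 0.083, -0.702]
contact_force: [-0.7, 0.5, -0.4]
width: -0.0001
```

```bash
python3 - <<'E'
from h import *
st(); c=manip.calibration('wrist'); im=manip.get_image('wrist'); cv2.imwrite('pics/w1.png',im[:,:,::-1]); print(c)
import pickle; pickle.dump(c,open('w1.pkl','wb'))
E
```

```text
t 1.7 pos [ 0.5236 -0.0739  0.4041] grasp [ 0.5238 -0.0735  0.2491] F [-0.74  0.5  -0.39] M [0.013 0.012 0.016] w -0.0001
R [[0.0013, 0.2298, -0.9732], [0.0023, -0.9732, -0.2298], [-1.0, -0.0019, -0.0017]] q [-0.273  0.206  1.602  0.003  1.332  1.066]
{'fx': 273.65869877062454, 'fy': 273.65869877062454, 'cx': 252.34719661172514, 'cy': 192.79885628407962, 'k1': -0.0439452080476877, 'R': array([[ 0.23005793, -0.97317595, -0.00138701],
       [-0.92121592, -0.21823367,  0.32207964],
       [-0.31374285, -0.07281924, -0.94671156]]), 't': array([-0.19234296,  0.42450287,  0.53778139])}
```

View pics/w1.png

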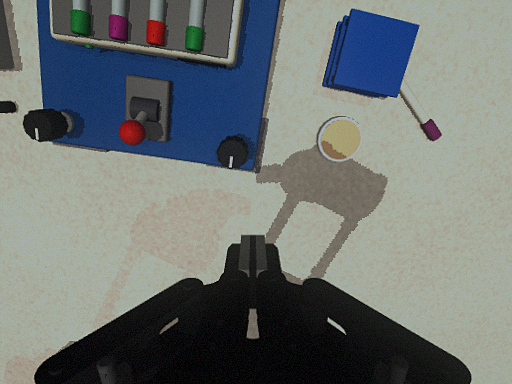

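The wrist view shows the right knob top at about (231,148), the ball at (132,132) and the left knob at (40,122). I'll zoom in on these.

```bash
python3 - <<'E'
import cv2
b=cv2.imread("pics/w1.png")[60:180,10:170]; cv2.imwrite("pics/w1a.png",cv2.resize(b,None,fx=5,fy=5,interpolation=cv2.INTER_CUBIC))
b=cv2.imread("pics/w1.png")[60:180,170:330]; cv2.imwrite("pics/w1b.png",cv2.resize(b,None,fx=5,fy=5,interpolation=cv2.INTER_CUBIC))
E
```

```text
(no output)
```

View pics/w1a.png

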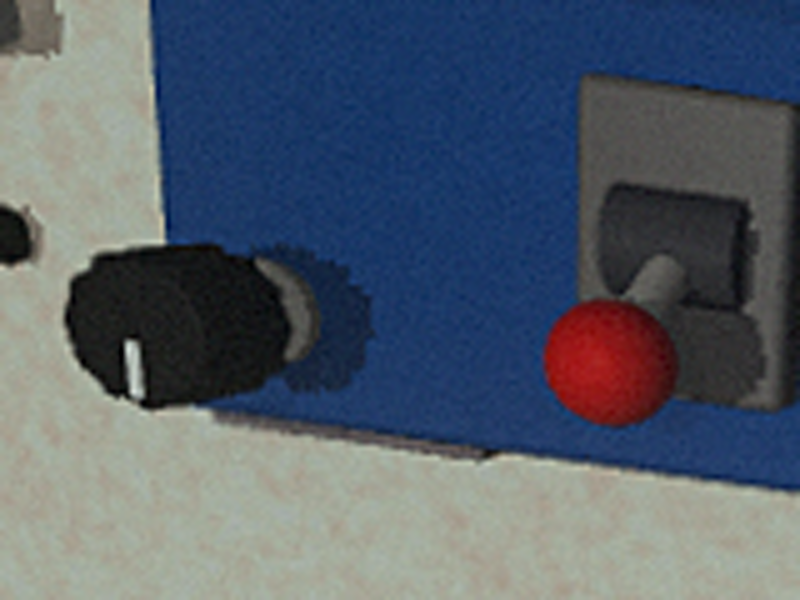

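View pics/w1b.png

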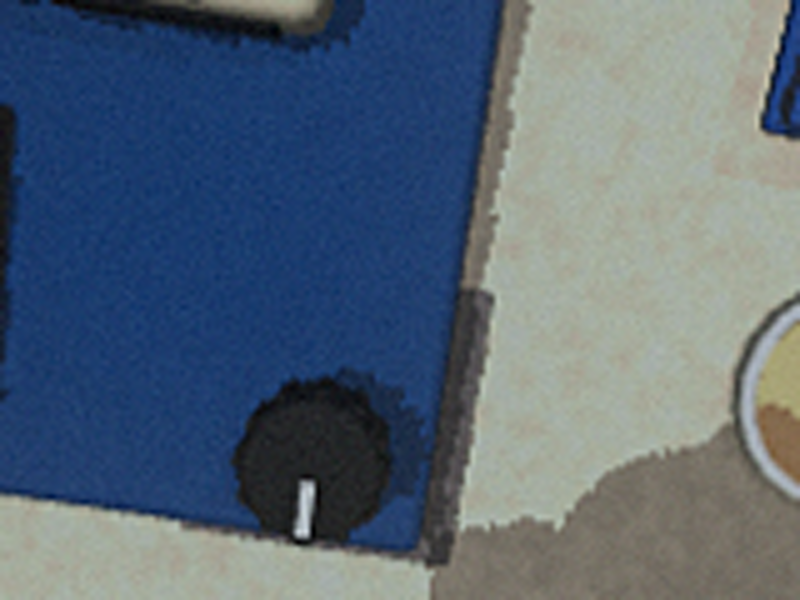

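```bash
python3 - <<'E'
from h import *
import pickle
c=pickle.load(open('w1.pkl','rb'))
def back(c,uv,z): return least_squares(lambda v:(proj(c,[[v[0],v[1],z]])[0]-uv),[.5,0],diff_step=1e-5).x
L=back(c,np.array((38,125.4)),.086);R=back(c,np.array((232.2,154)),.086);B=back(c,np.array((132.2,132.4)),.090)
print(L,R,B,np.linalg.norm(L-R), 'yaw',np.degrees(np.arctan2(-(L-R)[0],(L-R)[1])))
print('cam',-np.array(c['R']).T@c['t'])
E
```

```text
[0.53009001 0.15898867] [ 0.5463808  -0.04676501] [0.54574664 0.05764844] 0.2063975924165912 yaw 4.527015732413483
cam [ 0.60403389 -0.05538189  0.37213335]
```

Call:
arm_command([
  {"dp": [0, -0.0115, -0.0145], "turn": [0, 0, 0], "grip": -1},
  {"dp": [0, -0.0112, -0.0143], "turn": [0, 0, 0], "grip": -1},
  {"dp": [0.045, 0, 0], "turn": [0, 0, 0], "grip": -1},
  {"dp": [0.045, 0, 0], "turn": [0, 0, 0], "grip": -1},
  {"dp": [0.03, 0, 0], "turn": [0, 0, 0], "grip": -1},
  {"dp": [0.01, 0, 0], "turn": [0, 0, 0], "grip": -1},
  {"dp": [0, 0, 0], "turn": [0, 0, 0], "grip": -1},
  {"dp": [0, 0, 0], "turn": [0, 0, 0], "grip": -1},
])

```text
clock: 2.55
position: [0.5448, -0.0494, 0.2761]
ee_rot: [0.08, 0.703, 0.079, -0.702]
contact_force: [0.8, -0.1, 0.4]
width: -0.0001
```

```bash
python3 - <<'E'
from h import *
st()
im=manip.get_image('side'); cv2.imwrite('pics/s2.png',cv2.resize(im[145:265,185:325,::-1],None,fx=5,fy=5,interpolation=cv2.INTER_CUBIC))
E
```

```text
t 2.55 pos [ 0.5448 -0.0494  0.2761] grasp [ 0.5452 -0.0495  0.1211] F [ 0.75 -0.13  0.37] M [-0.027 -0.044 -0.002] w -0.0001
R [[0.0024, 0.2242, -0.9745], [-0.0008, -0.9745, -0.2242], [-1.0, 0.0013, -0.0022]] q [-0.218  0.337  1.76  -0.     1.042  1.127]
```

View pics/s2.png

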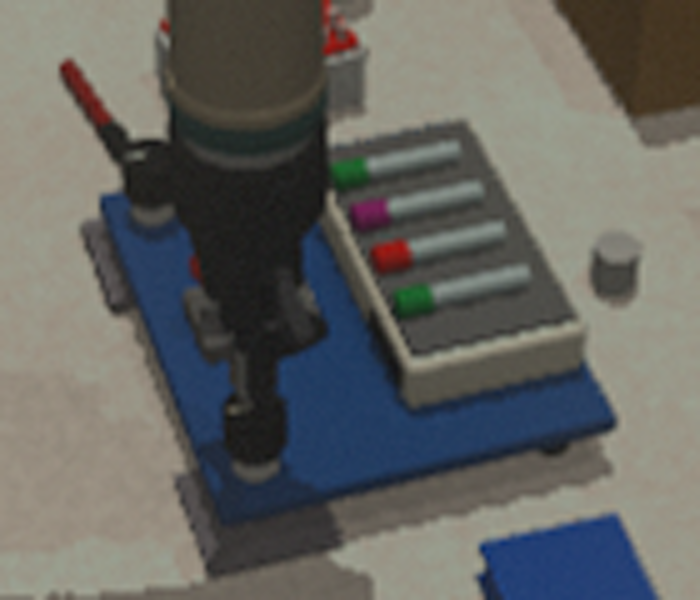

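Call:
arm_command([
  {"dp": [0.006, -0.004, -0.002], "turn": [0, 0, 0], "grip": -1},
  {"dp": [0.006, 0, 0], "turn": [0, 0, 0], "grip": -1},
  {"dp": [0, 0, 0], "turn": [0, 0, 0], "grip": -1},
  {"dp": [0, 0, 0], "turn": [0, 0, 0], "grip": -1},
  {"dp": [0, 0, 0], "turn": [0, 0, 0], "grip": -1},
])

```text
clock: 3.1
position: [0.5453, -0.0443, 0.2628]
ee_rot: [0.08, 0.703, 0.08, -0.702]
contact_force: [-0.3, -0.1, -0.2]
width: -0.0002
```

Call:
arm_command([
  {"dp": [0.001, 0, 0], "turn": [0, 0, 0], "grip": -1},
  {"dp": [0.0, 0, 0], "turn": [0, 0, 0], "grip": -1},
  {"dp": [0, 0, 0], "turn": [0, 0, 0], "grip": -1},
])

```text
clock: 3.4
position: [0.5452, -0.0444, 0.2617]
ee_rot: [0.08, 0.703, 0.08, -0.703]
contact_force: [0.2, 0.7, -0.0]
width: -0.0001
```

Call:
arm_command([
  {"dp": [0.001, 0, 0], "turn": [0, 0, 0], "grip": -1},
  {"dp": [0.0, 0, 0], "turn": [0, 0, 0], "grip": -1},
  {"dp": [0, 0, 0], "turn": [0, 0, 0], "grip": -1},
])

```text
clock: 3.7
position: [0.5452, -0.0444, 0.2606]
ee_rot: [-0.08, -0.703, -0.08, 0.703]
contact_force: [-0.5, 0.4, 0.3]
width: -0.0003
```

Call:
arm_command([
  {"dp": [0.001, 0, 0], "turn": [0, 0, 0], "grip": -1},
  {"dp": [0.0, 0, 0], "turn": [0, 0, 0], "grip": -1},
  {"dp": [0, 0, 0], "turn": [0, 0, 0], "grip": -1},
])

```text
clock: 4.0
position: [0.5452, -0.0444, 0.2596]
ee_rot: [-0.08, -0.703, -0.08, 0.703]
contact_force: [-0.0, 0.4, 0.0]
width: -0.0003
```

Call:
arm_command([
  {"dp": [0.0005, 0, 0], "turn": [0, 0, 0], "grip": -1},
  {"dp": [0.0, 0, 0], "turn": [0, 0, 0], "grip": -1},
])

```text
clock: 4.2
position: [0.5452, -0.0444, 0.2591]
ee_rot: [-0.08, -0.703, -0.08, 0.703]
contact_force: [-0.5, -0.6, -0.3]
width: -0.0001
```

Call:
arm_command([
  {"dp": [0.0005, 0, 0], "turn": [0, 0, 0], "grip": -1},
  {"dp": [0.0, 0, 0], "turn": [0, 0, 0], "grip": -1},
])

```text
clock: 4.4
position: [0.5452, -0.0444, 0.2586]
ee_rot: [-0.08, -0.703, -0.08, 0.703]
contact_force: [0.5, 0.2, 0.3]
width: -0.0001
```

Call:
arm_command([
  {"dp": [0.0005, 0, 0], "turn": [0, 0, 0], "grip": -1},
  {"dp": [0.0, 0, 0], "turn": [0, 0, 0], "grip": -1},
])

```text
clock: 4.6
position: [0.5452, -0.0444, 0.2581]
ee_rot: [-0.08, -0.703, -0.08, 0.703]
contact_force: [-0.4, 0.2, 0.0]
width: 0.0002
```

Call:
arm_command([
  {"dp": [0.0005, 0, 0], "turn": [0, 0, 0], "grip": -1},
  {"dp": [0.0, 0, 0], "turn": [0, 0, 0], "grip": -1},
])

```text
clock: 4.8
position: [0.5452, -0.0444, 0.2578]
ee_rot: [-0.08, -0.703, -0.08, 0.703]
contact_force: [-1.2, 0.2, 1.1]
width: -0.0001
```

Call:
arm_command([
  {"dp": [0.0005, 0, 0], "turn": [0, 0, 0], "grip": -1},
  {"dp": [0.0, 0, 0], "turn": [0, 0, 0], "grip": -1},
])

```text
clock: 5.0
position: [0.5452, -0.0444, 0.2574]
ee_rot: [-0.08, -0.703, -0.08, 0.703]
contact_force: [-0.4, 0.1, 3.3]
width: 0.0002
```

Call:
arm_command([
  {"dp": [0.0005, 0, 0], "turn": [0, 0, 0], "grip": -1},
  {"dp": [0.0, 0, 0], "turn": [0, 0, 0], "grip": -1},
])

```text
clock: 5.2
position: [0.545, -0.0444, 0.257]
ee_rot: [-0.08, -0.702, -0.08, 0.703]
contact_force: [-1.8, 0.9, 5.9]
width: 0.0001
```

Call:
arm_command([
  {"dp": [0.0005, 0, 0], "turn": [0, 0, 0], "grip": -1},
  {"dp": [0.0, 0, 0], "turn": [0, 0, 0], "grip": -1},
])

```text
clock: 5.4
position: [0.5449, -0.0445, 0.2566]
ee_rot: [-0.08, -0.702, -0.08, 0.703]
contact_force: [-1.9, -0.4, 5.7]
width: -0.0003
```

Call:
arm_command([
  {"dp": [0.0005, 0, 0], "turn": [0, 0, 0], "grip": -1},
  {"dp": [0.0, 0, 0], "turn": [0, 0, 0], "grip": -1},
])

```text
clock: 5.6
position: [0.5448, -0.0446, 0.2561]
ee_rot: [-0.08, -0.702, -0.08, 0.703]
contact_force: [-3.4, -0.2, 6.9]
width: 0.0001
```

Call:
arm_command([
  {"dp": [0.0005, 0, 0], "turn": [0, 0, 0], "grip": -1},
  {"dp": [0.0, 0, 0], "turn": [0, 0, 0], "grip": -1},
])

```text
clock: 5.8
position: [0.5447, -0.0447, 0.2557]
ee_rot: [-0.081, -0.702, -0.08, 0.703]
contact_force: [-2.7, -1.5, 7.7]
width: 0.0
```

Call:
arm_command([
  {"dp": [0.0005, 0, 0], "turn": [0, 0, 0], "grip": -1},
  {"dp": [0.0, 0, 0], "turn": [0, 0, 0], "grip": -1},
])

```text
clock: 6.0
position: [0.5445, -0.0448, 0.2552]
ee_rot: [-0.081, -0.702, -0.08, 0.703]
contact_force: [-4.1, -2.4, 7.8]
width: -0.0
```

Call:
arm_command([
  {"dp": [0.0005, 0, 0], "turn": [0, 0, 0], "grip": -1},
  {"dp": [0.0, 0, 0], "turn": [0, 0, 0], "grip": -1},
])

```text
clock: 6.2
position: [0.5444, -0.0449, 0.2547]
ee_rot: [-0.081, -0.702, -0.08, 0.703]
contact_force: [-3.3, -1.9, 8.5]
width: -0.0
```

Call:
arm_command([
  {"dp": [0.0005, 0, 0], "turn": [0, 0, 0], "grip": -1},
  {"dp": [0.0, 0, 0], "turn": [0, 0, 0], "grip": -1},
])

```text
clock: 6.4
position: [0.5443, -0.0449, 0.2543]
ee_rot: [-0.081, -0.702, -0.08, 0.703]
contact_force: [-4.8, -3.1, 8.6]
width: 0.0001
```

Call:
arm_command([
  {"dp": [0.0005, 0.0003, 0.0008], "turn": [0, 0, 0], "grip": -1},
  {"dp": [0.0, 0, 0], "turn": [0, 0, 0], "grip": -1},
])

```text
clock: 6.6
position: [0.5439, -0.0452, 0.2541]
ee_rot: [-0.081, -0.702, -0.08, 0.703]
contact_force: [-4.0, -1.5, 10.1]
width: 0.0
```

Call:
arm_command([
  {"dp": [0.0005, 0.0001, 0.0003], "turn": [0, 0, 0], "grip": -1},
  {"dp": [0.0, 0, 0], "turn": [0, 0, 0], "grip": -1},
])

```text
clock: 6.8
position: [0.5437, -0.0454, 0.2538]
ee_rot: [-0.081, -0.702, -0.08, 0.703]
contact_force: [-5.4, -1.4, 11.5]
width: -0.0001
```

Call:
arm_command([
  {"dp": [0.0005, 0.0001, 0.0003], "turn": [0, 0, 0], "grip": -1},
  {"dp": [0.0, 0, 0], "turn": [0, 0, 0], "grip": -1},
])

```text
clock: 7.0
position: [0.5436, -0.0455, 0.2536]
ee_rot: [-0.081, -0.702, -0.08, 0.703]
contact_force: [-4.8, -1.3, 12.9]
width: -0.0006
```

Call:
arm_command([
  {"dp": [0.0005, 0.0001, 0.0003], "turn": [0, 0, 0], "grip": -1},
  {"dp": [0.0, 0, 0], "turn": [0, 0, 0], "grip": -1},
])

```text
clock: 7.2
position: [0.5434, -0.0456, 0.2534]
ee_rot: [0.08, 0.703, 0.08, -0.702]
contact_force: [-3.7, -1.5, 13.5]
width: 0.0003
```

The right corner tipped at about 5.5 N and its foot met the pad at about 8.7 N, after roughly 3.6 mm. It had given about 4.2 mm at 12 N. So the right foot is the one hanging. Next I lift, open the gripper and turn the wrist back to gain travel.

Call:
arm_command([
  {"dp": [-0.003, 0, 0], "turn": [0, 0, 0], "grip": -1},
  {"dp": [-0.005, 0, 0], "turn": [0, 0, 0], "grip": -1},
  {"dp": [-0.04, 0, 0], "turn": [0, 0, 0], "grip": 1},
  {"dp": [0, 0, 0], "turn": [-8.5, 0, 0], "grip": 1},
  {"dp": [0, 0, 0], "turn": [-8.5, 0, 0], "grip": 1},
  {"dp": [0, 0, 0], "turn": [-8.5, 0, 0], "grip": 1},
  {"dp": [0, 0, 0], "turn": [-8.5, 0, 0], "grip": 1},
  {"dp": [0, 0, 0], "turn": [-8.5, 0, 0], "grip": 1},
])

```text
clock: 8.0
position: [0.5437, -0.0454, 0.2993]
ee_rot: [-0.331, -0.625, -0.331, 0.625]
contact_force: [1.1, 0.8, -0.1]
width: 0.0847
```

Call:
arm_command([
  {"dp": [0, 0, 0], "turn": [-8.5, 0, 0], "grip": 1},
  {"dp": [0, 0, 0], "turn": [-8.5, 0, 0], "grip": 1},
  {"dp": [0, 0, 0], "turn": [-8.5, 0, 0], "grip": 1},
  {"dp": [0, 0, 0], "turn": [-8.5, 0, 0], "grip": 1},
  {"dp": [0, 0, 0], "turn": [-8.5, 0, 0], "grip": 1},
  {"dp": [0, 0, 0], "turn": [-8.5, 0, 0], "grip": 1},
  {"dp": [0, 0, 0], "turn": [-8.5, 0, 0], "grip": 1},
  {"dp": [0, 0, 0], "turn": [0, 0, 0], "grip": 1},
])

```text
clock: 8.8
position: [0.5437, -0.0454, 0.2993]
ee_rot: [0.596, 0.38, 0.596, -0.38]
contact_force: [0.4, -0.7, -0.3]
width: 0.0855
```

```bash
python3 - <<'E'
from h import *
import pickle
st(); c=manip.calibration('wrist'); im=manip.get_image('wrist'); cv2.imwrite('pics/w2.png',im[:,:,::-1])
pickle.dump(c,open('w2.pkl','wb')); print(proj(c,[[.5455,-.0445,.086]]))
E
```

```text
t 8.8 pos [ 0.5437 -0.0454  0.2993] grasp [ 0.5436 -0.0454  0.1443] F [ 0.41 -0.72 -0.25] M [-0.005  0.006  0.044] w 0.0855
R [[-0.0006, 0.9064, 0.4224], [-0.0002, 0.4224, -0.9064], [-1.0, -0.0006, -0.0001]] q [-0.211  0.313  1.731 -0.     1.099 -0.647]
[[256.68095448 220.20521086]]
```

View pics/w2.png

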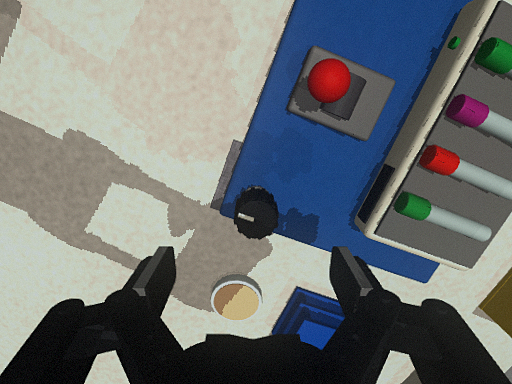

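```bash
python3 - <<'E'
import cv2
b=cv2.imread("pics/w2.png")[165:255,205:315]; cv2.imwrite("pics/w2a.png",cv2.resize(b,None,fx=6,fy=6,interpolation=cv2.INTER_CUBIC))
E
```

```text
(no output)
```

View pics/w2a.png

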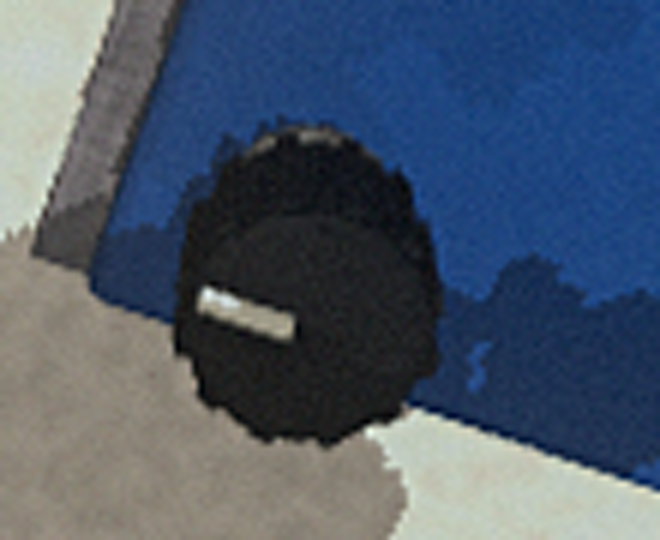

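Call:
arm_command([
  {"dp": [0.02, 0.0022, 0], "turn": [0, 0, 0], "grip": 1},
  {"dp": [0.03, 0, 0], "turn": [0, 0, 0], "grip": 1},
  {"dp": [0.02, 0, 0], "turn": [0, 0, 0], "grip": 1},
  {"dp": [0, 0, 0], "turn": [0, 0, 0], "grip": 1},
  {"dp": [0, 0, 0], "turn": [0, 0, 0], "grip": 1},
])

```text
clock: 9.35
position: [0.5459, -0.0445, 0.2297]
ee_rot: [0.596, 0.38, 0.596, -0.381]
contact_force: [-0.4, 0.1, 1.2]
width: 0.0854
```

```bash
python3 - <<'E'
from h import *
st(); im=manip.get_image('wrist'); cv2.imwrite('pics/w3.png',im[:,:,::-1])
E
```

```text
t 9.35 pos [ 0.5459 -0.0445  0.2297] grasp [ 0.5458 -0.0445  0.0747] F [-0.44  0.05  1.18] M [ 0.018 -0.018 -0.037] w 0.0854
R [[-0.0004, 0.907, 0.4211], [-0.0, 0.4211, -0.907], [-1.0, -0.0004, -0.0001]] q [-0.208  0.391  1.814 -0.     0.937 -0.643]
```

View pics/w3.png

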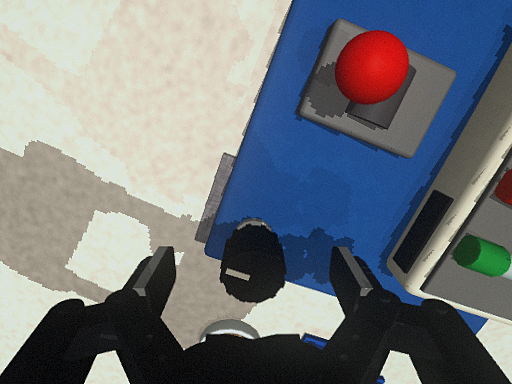

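Call:
arm_command([
  {"dp": [0, 0, 0], "turn": [0, 0, 0], "grip": 0.0},
  {"dp": [0, 0, 0], "turn": [0, 0, 0], "grip": -0.1},
  {"dp": [0, 0, 0], "turn": [0, 0, 0], "grip": -0.2},
  {"dp": [0, 0, 0], "turn": [0, 0, 0], "grip": -0.3},
  {"dp": [0, 0, 0], "turn": [0, 0, 0], "grip": -0.5},
  {"dp": [0, 0, 0], "turn": [0, 0, 0], "grip": -0.5},
  {"dp": [0, 0, 0], "turn": [0, 0, 0], "grip": -0.5},
], grip_force=20)

```text
clock: 10.1
position: [0.5459, -0.0444, 0.23]
ee_rot: [0.597, 0.38, 0.596, -0.38]
contact_force: [0.3, 0.5, 3.2]
width: 0.0314
```

```bash
python3 - <<'E'
from h import *
st()
E
```

```text
t 10.1 pos [ 0.5459 -0.0444  0.23  ] grasp [ 0.546  -0.0444  0.075 ] F [0.27 0.47 3.21] M [ 0.04  -0.072 -0.064] w 0.0314
R [[0.0008, 0.9064, 0.4224], [-0.0001, 0.4224, -0.9064], [-1.0, 0.0007, 0.0005]] q [-0.208  0.39   1.814  0.     0.936 -0.644]
```

Call:
arm_command([
  {"dp": [-0.0006, 0, 0], "turn": [0, 0, 0], "grip": -0.5},
  {"dp": [0, 0, 0], "turn": [4, 0, 0], "grip": -0.5},
  {"dp": [0, 0, 0], "turn": [5, 0, 0], "grip": -0.5},
  {"dp": [0, 0, 0], "turn": [5, 0, 0], "grip": -0.5},
  {"dp": [0, 0, 0], "turn": [5, 0, 0], "grip": -0.5},
  {"dp": [0, 0, 0], "turn": [5, 0, 0], "grip": -0.5},
  {"dp": [0, 0, 0], "turn": [5, 0, 0], "grip": -0.5},
  {"dp": [0, 0, 0], "turn": [0, 0, 0], "grip": -0.5},
])

```text
clock: 10.9
position: [0.5461, -0.0444, 0.2303]
ee_rot: [0.483, 0.517, 0.482, -0.517]
contact_force: [1.0, 0.2, 0.3]
width: 0.0313
```

```bash
python3 - <<'E'
from h import *
st(); im=manip.get_image('wrist'); cv2.imwrite('pics/w4.png',im[:,:,::-1])
E
```

```text
t 10.9 pos [ 0.5461 -0.0444  0.2303] grasp [ 0.5463 -0.0444  0.0753] F [1.03 0.21 0.32] M [ 0.108 -0.346 -0.043] w 0.0313
R [[0.0012, 0.9976, -0.0699], [-0.0, -0.0699, -0.9976], [-1.0, 0.0012, -0.0001]] q [-0.208  0.39   1.814  0.     0.937 -0.138]
```

View pics/w4.png

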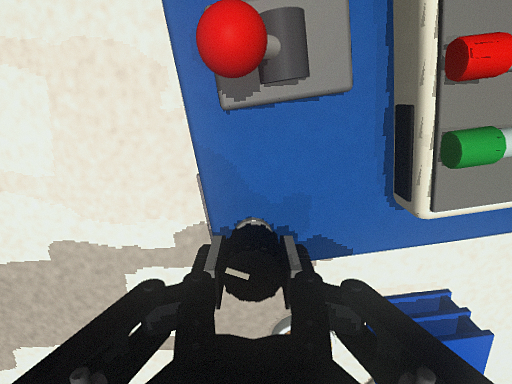

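Call:
arm_command([
  {"dp": [0, 0, 0], "turn": [5, 0, 0], "grip": -0.5},
  {"dp": [0, 0, 0], "turn": [5, 0, 0], "grip": -0.5},
  {"dp": [0, 0, 0], "turn": [5, 0, 0], "grip": -0.5},
  {"dp": [0, 0, 0], "turn": [5, 0, 0], "grip": -0.5},
  {"dp": [0, 0, 0], "turn": [5, 0, 0], "grip": -0.5},
  {"dp": [0, 0, 0], "turn": [5, 0, 0], "grip": -0.5},
  {"dp": [0, 0, 0], "turn": [5, 0, 0], "grip": -0.5},
  {"dp": [0, 0, 0], "turn": [0, 0, 0], "grip": -0.5},
])

```text
clock: 11.75
position: [0.5464, -0.0445, 0.2304]
ee_rot: [0.305, 0.639, 0.304, -0.637]
contact_force: [3.2, 0.5, -0.2]
width: 0.0311
```

Call:
arm_command([
  {"dp": [0, 0, 0], "turn": [5, 0, 0], "grip": -0.5},
  {"dp": [0, 0, 0], "turn": [5, 0, 0], "grip": -0.5},
  {"dp": [0, 0, 0], "turn": [5, 0, 0], "grip": -0.5},
  {"dp": [0, 0, 0], "turn": [0, 0, 0], "grip": -0.5},
])

```text
clock: 12.15
position: [0.5464, -0.0445, 0.2304]
ee_rot: [0.22, 0.673, 0.219, -0.672]
contact_force: [4.2, -0.5, -1.3]
width: 0.0312
```

Call:
arm_command([
  {"dp": [0, 0, 0], "turn": [5, 0, 0], "grip": -0.5},
  {"dp": [0, 0, 0], "turn": [5, 0, 0], "grip": -0.5},
  {"dp": [0, 0, 0], "turn": [0, 0, 0], "grip": -0.5},
])

```text
clock: 12.45
position: [0.5465, -0.0446, 0.2304]
ee_rot: [0.16, 0.69, 0.16, -0.688]
contact_force: [5.1, -0.7, -1.6]
width: 0.0313
```

Call:
arm_command([
  {"dp": [0, 0, 0], "turn": [5, 0, 0], "grip": -0.5},
  {"dp": [0, 0, 0], "turn": [5, 0, 0], "grip": -0.5},
  {"dp": [0, 0, 0], "turn": [0, 0, 0], "grip": -0.5},
])

```text
clock: 12.75
position: [0.5465, -0.0446, 0.2305]
ee_rot: [0.1, 0.701, 0.099, -0.699]
contact_force: [4.9, -1.3, -2.2]
width: 0.0311
```

Call:
arm_command([
  {"dp": [0, 0, 0], "turn": [5, 0, 0], "grip": -0.5},
  {"dp": [0, 0, 0], "turn": [5, 0, 0], "grip": -0.5},
  {"dp": [0, 0, 0], "turn": [0, 0, 0], "grip": -0.5},
])

```text
clock: 13.05
position: [0.5465, -0.0447, 0.2306]
ee_rot: [0.039, 0.707, 0.038, -0.705]
contact_force: [5.6, -0.8, -1.3]
width: 0.0313
```

Call:
arm_command([
  {"dp": [0, 0, 0], "turn": [5, 0, 0], "grip": -0.5},
  {"dp": [0, 0, 0], "turn": [5, 0, 0], "grip": -0.5},
  {"dp": [0, 0, 0], "turn": [0, 0, 0], "grip": -0.5},
])

```text
clock: 13.35
position: [0.5466, -0.0447, 0.2308]
ee_rot: [-0.023, 0.708, -0.024, -0.706]
contact_force: [5.0, -1.5, -0.4]
width: 0.0312
```

```bash
python3 - <<'E'
from h import *
st()
E
```

```text
t 13.35 pos [ 0.5466 -0.0447  0.2308] grasp [ 0.547  -0.0449  0.0758] F [ 5.02 -1.52 -0.38] M [ 0.036 -0.917 -0.034] w 0.0312
R [[0.0029, -0.0661, -0.9978], [-0.0009, -0.9978, 0.0661], [-1.0, 0.0007, -0.0029]] q [-0.208  0.39   1.813 -0.     0.936  1.429]
```

Call:
arm_command([
  {"dp": [0, 0, -0.0005], "turn": [5, 0, 0], "grip": -0.5},
  {"dp": [0, 0, 0], "turn": [5, 0, 0], "grip": -0.5},
  {"dp": [0, 0, 0], "turn": [0, 0, 0], "grip": -0.5},
])

```text
clock: 13.65
position: [0.5468, -0.0448, 0.2308]
ee_rot: [-0.084, 0.703, -0.085, -0.701]
contact_force: [4.1, -2.1, 0.9]
width: 0.0316
```

Call:
arm_command([
  {"dp": [0, 0, 0], "turn": [5, 0, 0], "grip": -0.5},
  {"dp": [0, 0, 0], "turn": [5, 0, 0], "grip": -0.5},
  {"dp": [0, 0, 0], "turn": [0, 0, 0], "grip": -0.5},
])

```text
clock: 13.95
position: [0.5468, -0.0449, 0.2309]
ee_rot: [-0.145, 0.693, -0.146, -0.691]
contact_force: [3.8, -2.7, 2.4]
width: 0.0314
```

```bash
python3 - <<'E'
from h import *
st(); im=manip.get_image('wrist'); cv2.imwrite('pics/w5.png',im[:,:,::-1])
E
```

```text
t 13.95 pos [ 0.5468 -0.0449  0.2309] grasp [ 0.5472 -0.0451  0.0759] F [ 3.76 -2.71  2.43] M [-0.307 -0.776 -0.03 ] w 0.0314
R [[0.0022, -0.4028, -0.9153], [-0.0013, -0.9153, 0.4028], [-1.0, 0.0002, -0.0026]] q [-2.080e-01  3.900e-01  1.812e+00 -1.000e-03  9.370e-01  1.777e+00]
```

View pics/w5.png

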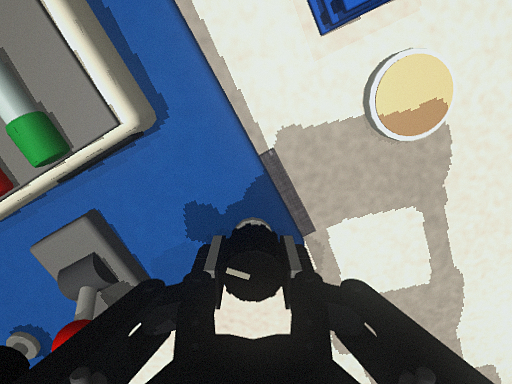

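Call:
arm_command([
  {"dp": [0, 0.0002, -0.0006], "turn": [0, 0, 0], "grip": -0.5},
  {"dp": [0, 0, 0], "turn": [0, 0, 0], "grip": 0},
  {"dp": [0, 0, 0], "turn": [0, 0, 0], "grip": 0.6},
  {"dp": [0, 0, 0], "turn": [0, 0, 0], "grip": 1},
  {"dp": [0, 0, 0], "turn": [0, 0, 0], "grip": 1},
  {"dp": [-0.02, 0, 0], "turn": [0, 0, 0], "grip": 1},
  {"dp": [-0.03, 0, 0], "turn": [0, 0, 0], "grip": 1},
  {"dp": [0, 0, 0], "turn": [0, 0, 0], "grip": 1},
])

```text
clock: 14.8
position: [0.5479, -0.045, 0.2835]
ee_rot: [-0.147, 0.694, -0.147, -0.689]
contact_force: [1.1, -0.7, 0.7]
width: 0.0855
```

```bash
python3 - <<'E'
from h import *
st(); import pickle; c=manip.calibration('wrist'); im=manip.get_image('wrist'); cv2.imwrite('pics/w6.png',im[:,:,::-1]); print(proj(c,[[.5455,-.0445,.086],[.547,-.045,.086]]))
pickle.dump(c,open('w6.pkl','wb'))
E
```

```text
t 14.8 pos [ 0.5479 -0.045   0.2835] grasp [ 0.5488 -0.0452  0.1285] F [ 1.06 -0.71  0.71] M [-0.01   0.005 -0.035] w 0.0855
R [[0.0062, -0.4064, -0.9137], [-0.0013, -0.9137, 0.4064], [-1.0, -0.0013, -0.0062]] q [-0.209  0.332  1.746 -0.     1.057  1.781]
[[251.86789148 235.02144177]
 [251.64034704 232.92279556]]
```

View pics/w6.png

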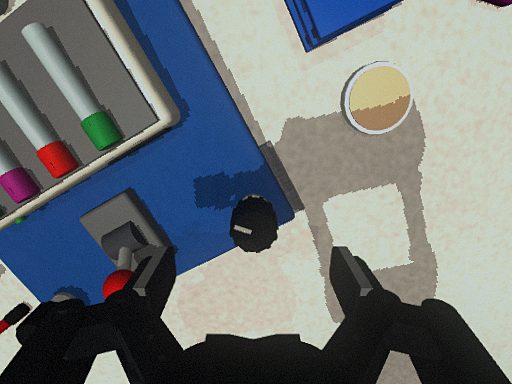

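Call:
arm_command([
  {"dp": [0, 0, 0], "turn": [0, 0, 0], "grip": -1},
  {"dp": [0, 0, 0], "turn": [0, 0, 0], "grip": -1},
  {"dp": [0, 0, 0], "turn": [0, 0, 0], "grip": -1},
  {"dp": [0, 0, 0], "turn": [0, 0, 0], "grip": -1},
  {"dp": [0.015, 0, 0], "turn": [0, 0, 0], "grip": -1},
  {"dp": [0.0075, 0, 0], "turn": [0, 0, 0], "grip": -1},
  {"dp": [0, 0, 0], "turn": [0, 0, 0], "grip": -1},
  {"dp": [0, 0, 0], "turn": [0, 0, 0], "grip": -1},
])

```text
clock: 15.65
position: [0.5465, -0.0445, 0.2582]
ee_rot: [0.147, -0.691, 0.147, 0.692]
contact_force: [-1.3, 1.5, 5.5]
width: 0.0001
```

Call:
arm_command([
  {"dp": [0.001, 0, 0], "turn": [0, 0, 0], "grip": -1},
  {"dp": [0.0, 0, 0], "turn": [0, 0, 0], "grip": -1},
])

```text
clock: 15.85
position: [0.5464, -0.0445, 0.2579]
ee_rot: [0.147, -0.691, 0.147, 0.692]
contact_force: [-3.5, 1.4, 10.0]
width: -0.0003
```

Call:
arm_command([
  {"dp": [0.0005, 0, 0], "turn": [0, 0, 0], "grip": -1},
  {"dp": [0.0, 0, 0], "turn": [0, 0, 0], "grip": -1},
])

```text
clock: 16.05
position: [0.5463, -0.0445, 0.2577]
ee_rot: [0.147, -0.691, 0.147, 0.692]
contact_force: [-2.9, 1.9, 12.1]
width: -0.0003
```

Call:
arm_command([
  {"dp": [0.0005, 0, 0], "turn": [0, 0, 0], "grip": -1},
  {"dp": [0.0, 0, 0], "turn": [0, 0, 0], "grip": -1},
])

```text
clock: 16.25
position: [0.5463, -0.0445, 0.2576]
ee_rot: [0.147, -0.691, 0.147, 0.692]
contact_force: [-3.9, 1.9, 14.2]
width: 0.0
```

Call:
arm_command([
  {"dp": [0.0005, 0, 0], "turn": [0, 0, 0], "grip": -1},
  {"dp": [0.0, 0, 0], "turn": [0, 0, 0], "grip": -1},
])

```text
clock: 16.45
position: [0.5462, -0.0445, 0.2574]
ee_rot: [0.147, -0.692, 0.147, 0.692]
contact_force: [-5.8, 2.0, 16.3]
width: -0.0
```

Call:
arm_command([
  {"dp": [0.0005, 0, 0], "turn": [0, 0, 0], "grip": -1},
  {"dp": [0.0, 0, 0], "turn": [0, 0, 0], "grip": -1},
])

```text
clock: 16.65
position: [0.5462, -0.0445, 0.2572]
ee_rot: [0.147, -0.692, 0.147, 0.692]
contact_force: [-6.7, 3.1, 18.2]
width: 0.0001
```

Call:
arm_command([
  {"dp": [-0.005, 0, 0], "turn": [0, 0, 0], "grip": -1},
  {"dp": [-0.04, 0, 0], "turn": [0, 0, 0], "grip": -1},
  {"dp": [0, -0.0368, 0.0201], "turn": [0, 0, 0], "grip": -1},
  {"dp": [0, -0.0368, 0.0201], "turn": [0, 0, 0], "grip": -1},
  {"dp": [0, -0.0368, 0.0201], "turn": [0, 0, 0], "grip": -1},
  {"dp": [0, -0.0368, 0.0201], "turn": [0, 0, 0], "grip": -1},
  {"dp": [0, -0.0368, 0.0201], "turn": [0, 0, 0], "grip": -1},
  {"dp": [0, 0, 0], "turn": [0, 0, 0], "grip": -1},
])

```text
clock: 17.45
position: [0.5289, 0.1683, 0.2994]
ee_rot: [0.146, -0.692, 0.145, 0.692]
contact_force: [-0.0, 0.4, -0.5]
width: -0.0001
```

```bash
python3 - <<'E'
from h import *
st()
E
```

```text
t 17.45 pos [0.5289 0.1683 0.2994] grasp [0.5288 0.1687 0.1444] F [-0.04  0.42 -0.48] M [-0.07  -0.005 -0.001] w -0.0001
R [[-0.0008, -0.4024, -0.9155], [0.0022, -0.9155, 0.4024], [-1.0, -0.0017, 0.0016]] q [0.182 0.326 1.71  0.003 1.106 2.166]
```

Call:
arm_command([
  {"dp": [0.02, 0.0036, -0.0018], "turn": [0, 0, 0], "grip": -1},
  {"dp": [0.014, 0, 0], "turn": [0, 0, 0], "grip": -1},
  {"dp": [0.004, 0, 0], "turn": [0, 0, 0], "grip": -1},
  {"dp": [0, 0, 0], "turn": [0, 0, 0], "grip": -1},
  {"dp": [0, 0, 0], "turn": [0, 0, 0], "grip": -1},
])

```text
clock: 17.95
position: [0.5303, 0.1598, 0.2622]
ee_rot: [-0.147, 0.692, -0.147, -0.691]
contact_force: [0.7, -0.3, 0.6]
width: -0.0001
```

Call:
arm_command([
  {"dp": [0.0005, 0, 0], "turn": [0, 0, 0], "grip": -1},
  {"dp": [0.0, 0, 0], "turn": [0, 0, 0], "grip": -1},
])

```text
clock: 18.15
position: [0.5302, 0.16, 0.2619]
ee_rot: [-0.147, 0.692, -0.147, -0.691]
contact_force: [0.4, -0.9, -0.1]
width: 0.0
```

Call:
arm_command([
  {"dp": [0.0005, 0, 0], "turn": [0, 0, 0], "grip": -1},
  {"dp": [0.0, 0, 0], "turn": [0, 0, 0], "grip": -1},
])

```text
clock: 18.35
position: [0.5299, 0.1601, 0.261]
ee_rot: [-0.147, 0.692, -0.147, -0.692]
contact_force: [-0.1, -0.9, -0.9]
width: 0.0
```

Call:
arm_command([
  {"dp": [0.0, -0.0033, 0.0015], "turn": [0, 0, 0], "grip": -1},
  {"dp": [0.0, 0, 0], "turn": [0, 0, 0], "grip": -1},
  {"dp": [0.0, 0, 0], "turn": [0, 0, 0], "grip": -1},
])

```text
clock: 18.65
position: [0.5298, 0.1639, 0.2607]
ee_rot: [-0.147, 0.692, -0.147, -0.692]
contact_force: [-0.0, -0.4, -0.5]
width: 0.0
```

Call:
arm_command([
  {"dp": [0.001, 0, 0], "turn": [0, 0, 0], "grip": -1},
  {"dp": [0.0, 0, 0], "turn": [0, 0, 0], "grip": -1},
])

```text
clock: 18.85
position: [0.5298, 0.1637, 0.2596]
ee_rot: [0.147, -0.692, 0.147, 0.692]
contact_force: [-0.2, 0.5, -0.1]
width: 0.0002
```

Call:
arm_command([
  {"dp": [0.0005, 0, 0], "turn": [0, 0, 0], "grip": -1},
  {"dp": [0.0, 0, 0], "turn": [0, 0, 0], "grip": -1},
])

```text
clock: 19.05
position: [0.5298, 0.1637, 0.2592]
ee_rot: [0.147, -0.692, 0.147, 0.692]
contact_force: [-0.0, 0.1, 0.7]
width: -0.0005
```

Call:
arm_command([
  {"dp": [0.0005, 0, 0], "turn": [0, 0, 0], "grip": -1},
  {"dp": [0.0, 0, 0], "turn": [0, 0, 0], "grip": -1},
])

```text
clock: 19.25
position: [0.5298, 0.1637, 0.2587]
ee_rot: [0.147, -0.692, 0.147, 0.692]
contact_force: [-0.4, 0.1, 0.1]
width: 0.0
```

Call:
arm_command([
  {"dp": [0.0005, 0, 0], "turn": [0, 0, 0], "grip": -1},
  {"dp": [0.0, 0, 0], "turn": [0, 0, 0], "grip": -1},
])

```text
clock: 19.45
position: [0.5298, 0.1637, 0.2585]
ee_rot: [-0.147, 0.692, -0.147, -0.692]
contact_force: [-0.9, -0.5, 2.1]
width: -0.0
```

Call:
arm_command([
  {"dp": [0.0005, 0, 0], "turn": [0, 0, 0], "grip": -1},
  {"dp": [0.0, 0, 0], "turn": [0, 0, 0], "grip": -1},
])

```text
clock: 19.65
position: [0.5298, 0.1637, 0.2583]
ee_rot: [-0.147, 0.692, -0.147, -0.692]
contact_force: [-2.0, -0.3, 4.7]
width: -0.0001
```

Call:
arm_command([
  {"dp": [0.0005, 0, 0], "turn": [0, 0, 0], "grip": -1},
  {"dp": [0.0, 0, 0], "turn": [0, 0, 0], "grip": -1},
])

```text
clock: 19.85
position: [0.5297, 0.1637, 0.2581]
ee_rot: [-0.147, 0.692, -0.147, -0.692]
contact_force: [-3.0, -1.2, 7.4]
width: -0.0002
```

Call:
arm_command([
  {"dp": [0.0005, 0, 0], "turn": [0, 0, 0], "grip": -1},
  {"dp": [0.0, 0, 0], "turn": [0, 0, 0], "grip": -1},
])

```text
clock: 20.05
position: [0.5297, 0.1637, 0.258]
ee_rot: [-0.147, 0.692, -0.147, -0.692]
contact_force: [-3.6, 0.2, 9.0]
width: 0.0001
```

Both corners now give about 0.8–0.9 mm at 12 N, so the load is shared. Next is the switch.

Call:
arm_command([
  {"dp": [-0.004, 0, 0], "turn": [0, 0, 0], "grip": -1},
  {"dp": [-0.04, 0, 0], "turn": [0, 0, 0], "grip": -1},
  {"dp": [0, 0, 0], "turn": [-7.1, 0, 0], "grip": -1},
  {"dp": [0, 0, 0], "turn": [-7.1, 0, 0], "grip": -1},
  {"dp": [0, 0, 0], "turn": [-7.1, 0, 0], "grip": -1},
  {"dp": [0, 0, 0], "turn": [-7.1, 0, 0], "grip": -1},
  {"dp": [0, 0, 0], "turn": [0, 0, 0], "grip": -1},
])

```text
clock: 20.75
position: [0.5299, 0.1637, 0.3006]
ee_rot: [-0.027, -0.707, -0.027, 0.707]
contact_force: [0.4, -0.1, -0.8]
width: 0.0001
```

```bash
python3 - <<'E'
from h import *
st(); im=manip.get_image('side'); cv2.imwrite('pics/s3.png',cv2.resize(im[145:265,185:325,::-1],None,fx=5,fy=5,interpolation=cv2.INTER_CUBIC))
E
```

```text
t 20.75 pos [0.5299 0.1637 0.3006] grasp [0.5299 0.1637 0.1456] F [ 0.44 -0.06 -0.76] M [ 0.012  0.021 -0.007] w 0.0001
R [[-0.0, 0.0764, -0.9971], [-0.0001, -0.9971, -0.0764], [-1.0, 0.0001, 0.0]] q [ 0.174  0.324  1.71  -0.     1.108  1.669]
```

View pics/s3.png

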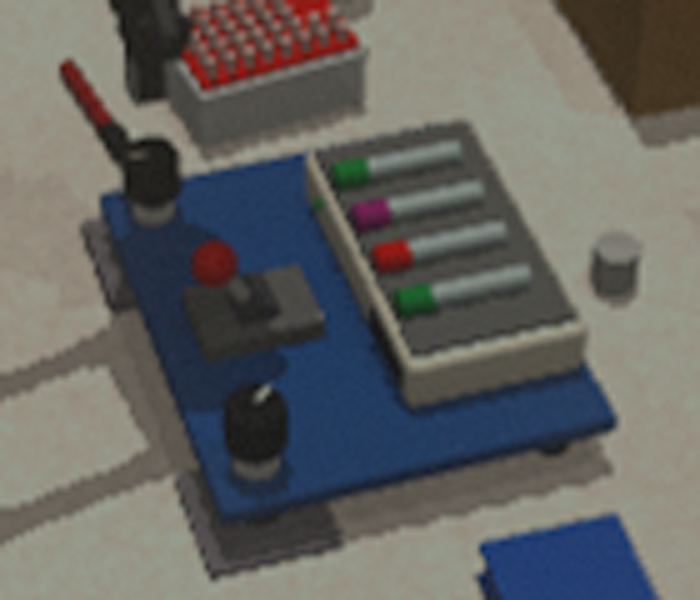

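Call:
arm_command([
  {"dp": [0, 0.0345, 0.0107], "turn": [0, 0, 0], "grip": -1},
  {"dp": [0, 0.0345, 0.0107], "turn": [0, 0, 0], "grip": -1},
  {"dp": [0, 0.0345, 0.0107], "turn": [0, 0, 0], "grip": -1},
  {"dp": [0, 0, 0], "turn": [0, 0, 0], "grip": -1},
  {"dp": [0.025, 0, 0], "turn": [0, 0, 0], "grip": -1},
  {"dp": [0.025, 0, 0], "turn": [0, 0, 0], "grip": -1},
  {"dp": [0, 0, 0], "turn": [0, 0, 0], "grip": -1},
  {"dp": [0, 0, 0], "turn": [0, 0, 0], "grip": -1},
])

```text
clock: 21.6
position: [0.506, 0.0585, 0.2508]
ee_rot: [-0.027, -0.706, -0.027, 0.707]
contact_force: [1.1, 0.2, 0.2]
width: -0.0
```

```bash
python3 - <<'E'
from h import *
st(); im=manip.get_image('wrist'); cv2.imwrite('pics/w7.png',im[:,:,::-1])
E
```

```text
t 21.6 pos [0.506  0.0585 0.2508] grasp [0.5059 0.0585 0.0958] F [1.09 0.15 0.24] M [-0.019 -0.039  0.019] w -0.0
R [[-0.0006, 0.0759, -0.9971], [0.0001, -0.9971, -0.0759], [-1.0, -0.0002, 0.0006]] q [-0.022  0.317  1.871  0.     0.954  1.473]
```

View pics/w7.png

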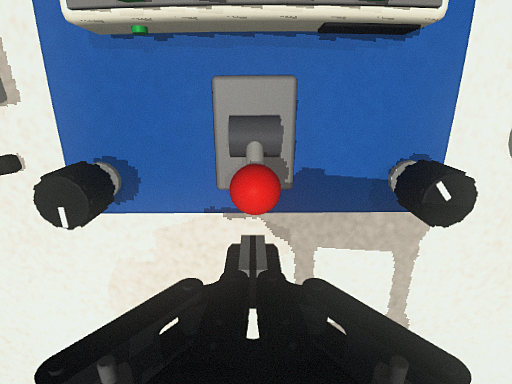

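Call:
arm_command([
  {"dp": [0, 0, -0.005], "turn": [0, 0, 0], "grip": -1},
  {"dp": [0, 0, -0.005], "turn": [0, 0, 0], "grip": -1},
  {"dp": [0, 0, -0.005], "turn": [0, 0, 0], "grip": -1},
  {"dp": [0, 0, -0.004], "turn": [0, 0, 0], "grip": -1},
  {"dp": [0, 0, -0.004], "turn": [0, 0, 0], "grip": -1},
  {"dp": [0, 0, -0.004], "turn": [0, 0, 0], "grip": -1},
  {"dp": [0, 0, -0.004], "turn": [0, 0, 0], "grip": -1},
  {"dp": [0, 0, -0.004], "turn": [0, 0, 0], "grip": -1},
])

```text
clock: 22.45
position: [0.5411, 0.0608, 0.2508]
ee_rot: [0.027, 0.707, 0.027, -0.706]
contact_force: [-2.5, -0.7, 2.4]
width: -0.0002
```

Call:
arm_command([
  {"dp": [0, 0, -0.004], "turn": [0, 0, 0], "grip": -1},
  {"dp": [0, 0, -0.004], "turn": [0, 0, 0], "grip": -1},
  {"dp": [0, 0, -0.003], "turn": [0, 0, 0], "grip": -1},
  {"dp": [0, 0, 0], "turn": [0, 0, 0], "grip": -1},
])

```text
clock: 22.85
position: [0.5525, 0.0616, 0.2508]
ee_rot: [0.027, 0.707, 0.027, -0.706]
contact_force: [-0.9, 0.1, -0.4]
width: 0.0
```

```bash
python3 - <<'E'
from h import *
st(); im=manip.get_image('wrist'); cv2.imwrite('pics/w8.png',im[:,:,::-1])
E
```

```text
t 22.85 pos [0.5525 0.0616 0.2508] grasp [0.5528 0.0616 0.0958] F [-0.86  0.11 -0.41] M [ 0.028 -0.006 -0.   ] w 0.0
R [[0.0016, 0.0766, -0.9971], [0.0, -0.9971, -0.0766], [-1.0, 0.0001, -0.0016]] q [-0.014  0.376  1.772  0.     0.992  1.48 ]
```

View pics/w8.png

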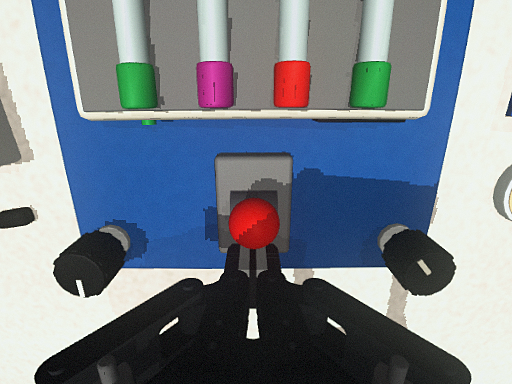

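Call:
arm_command([
  {"dp": [0, 0, -0.003], "turn": [0, 0, 0], "grip": -1},
  {"dp": [0, 0, -0.003], "turn": [0, 0, 0], "grip": -1},
  {"dp": [0, 0, -0.003], "turn": [0, 0, 0], "grip": -1},
  {"dp": [0, 0, 0], "turn": [0, 0, 0], "grip": -1},
])

```text
clock: 23.3
position: [0.5611, 0.0623, 0.2506]
ee_rot: [0.027, 0.707, 0.027, -0.706]
contact_force: [-0.7, -0.2, -1.0]
width: 0.0002
```

Call:
arm_command([
  {"dp": [0, 0, -0.0015], "turn": [0, 0, 0], "grip": -1},
  {"dp": [0, 0, -0.0015], "turn": [0, 0, 0], "grip": -1},
])

```text
clock: 23.5
position: [0.5634, 0.0625, 0.2506]
ee_rot: [-0.027, -0.706, -0.027, 0.707]
contact_force: [-1.9, -0.2, -0.6]
width: 0.0001
```

Call:
arm_command([
  {"dp": [0, 0, -0.001], "turn": [0, 0, 0], "grip": -1},
  {"dp": [0, 0, 0], "turn": [0, 0, 0], "grip": -1},
])

```text
clock: 23.7
position: [0.5645, 0.0626, 0.2505]
ee_rot: [-0.027, -0.706, -0.027, 0.707]
contact_force: [-0.9, -0.8, -1.1]
width: -0.0003
```

Call:
arm_command([
  {"dp": [0, 0, -0.001], "turn": [0, 0, 0], "grip": -1},
  {"dp": [0, 0, 0], "turn": [0, 0, 0], "grip": -1},
])

```text
clock: 23.9
position: [0.5656, 0.0627, 0.2506]
ee_rot: [-0.027, -0.706, -0.027, 0.707]
contact_force: [-1.8, 0.1, -1.6]
width: 0.0002
```

Call:
arm_command([
  {"dp": [0, 0, -0.001], "turn": [0, 0, 0], "grip": -1},
  {"dp": [0, 0, 0], "turn": [0, 0, 0], "grip": -1},
])

```text
clock: 24.1
position: [0.5661, 0.0627, 0.2506]
ee_rot: [-0.027, -0.706, -0.027, 0.707]
contact_force: [-2.9, -0.6, -0.7]
width: -0.0003
```

Call:
arm_command([
  {"dp": [0, 0, -0.001], "turn": [0, 0, 0], "grip": -1},
  {"dp": [0, 0, 0], "turn": [0, 0, 0], "grip": -1},
])

```text
clock: 24.3
position: [0.5666, 0.0628, 0.2505]
ee_rot: [-0.027, -0.705, -0.027, 0.708]
contact_force: [-5.2, -1.5, 1.6]
width: 0.0004
```

```bash
python3 - <<'E'
from h import *
st(); im=manip.get_image('wrist'); cv2.imwrite('pics/w9.png',im[:,:,::-1])
c=manip.calibration('wrist'); y=np.radians(4.7)
f=lambda p: Ro.from_euler('z',y).apply(np.array(p)/1000)+[.6225,.0675,0]
print(proj(c,[f((-33.4,0,90)),f((-76.6,0,90))]), f((-33.4,0,90)))
E
```

```text
t 24.3 pos [0.5666 0.0628 0.2505] grasp [0.566  0.0627 0.0955] F [-5.21 -1.49  1.59] M [-0.07   0.918  0.031] w 0.0004
R [[-0.0035, 0.0768, -0.997], [-0.0003, -0.997, -0.0768], [-1.0, 0.0001, 0.0036]] q [-0.012  0.396  1.739 -0.     1.01   1.483]
[[250.33617761 221.16080996]
 [250.8981125  290.2179064 ]] [0.58921231 0.06476325 0.09      ]
```

View pics/w9.png

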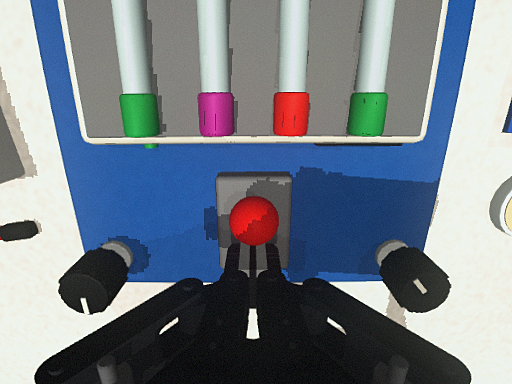

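The lever is at its stop: the force rose to 5 N at the expected spot, and the ball is at (254,221), where the "on" position predicts row 221. Now I back off and rise clear.

Call:
arm_command([
  {"dp": [0, 0, 0.005], "turn": [0, 0, 0], "grip": -1},
  {"dp": [0, 0, 0.015], "turn": [0, 0, 0], "grip": -1},
  {"dp": [-0.03, 0, 0.02], "turn": [0, 0, 0], "grip": -1},
  {"dp": [-0.045, 0, 0], "turn": [0, 0, 0], "grip": -1},
  {"dp": [-0.045, 0, 0], "turn": [0, 0, 0], "grip": -1},
  {"dp": [-0.03, 0, 0.03], "turn": [0, 0, 0], "grip": -1},
  {"dp": [0, 0, 0.03], "turn": [0, 0, 0], "grip": -1},
  {"dp": [0, 0, 0], "turn": [0, 0, 0], "grip": -1},
])

```text
clock: 25.15
position: [0.4654, 0.0552, 0.4028]
ee_rot: [0.027, 0.708, 0.027, -0.705]
contact_force: [0.5, 0.4, -1.1]
width: 0.0
```

```bash
python3 - <<'E'
from h import *
st(); im=manip.get_image('wrist'); cv2.imwrite('pics/w10.png',im[:,:,::-1])
im2=manip.get_image('side'); cv2.imwrite('pics/s4.png',cv2.resize(im2[145:265,185:325,::-1],None,fx=5,fy=5,interpolation=cv2.INTER_CUBIC))
E
```

```text
t 25.15 pos [0.4654 0.0552 0.4028] grasp [0.466  0.0552 0.2478] F [ 0.49  0.37 -1.07] M [ 0.021  0.063 -0.058] w 0.0
R [[0.004, 0.0767, -0.997], [-0.0002, -0.9971, -0.0767], [-1.0, 0.0005, -0.0039]] q [-0.031  0.115  1.721 -0.     1.302  1.464]
```

View pics/w10.png

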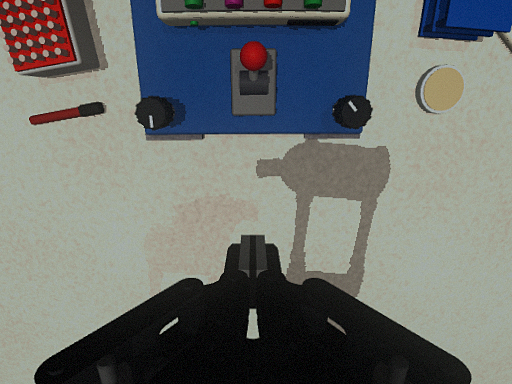

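View pics/s4.png

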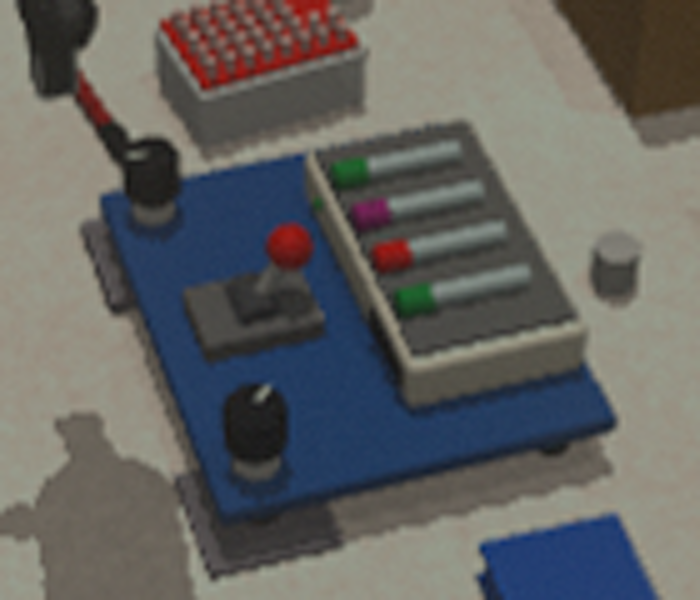

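The lever now leans to the rear, with the ball at (290,245) in the side crop. The deck corners and the things around it are where they were, and the arm is clear.

```bash
python3 -c "
from rig import manip
print(manip.sign_off())"
```

```text
the job is handed in; nothing more can be done
None
```

The mixer is levelled and switched on, and the job was handed in at about 25 s with the arm clear.

- **Which foot:** I pressed only the right knob beforehand. It tipped at about 5.5 N and met its pad after about 3.6 mm, giving about 4.2 mm at 12 N, so the right foot was the one hanging.
- **Levelling:** I turned the right knob 2.42 rad clockwise with no slip in the grip. I felt the touch at about 1.8 rad, so it ended roughly 0.6 rad past touching.
- **Check presses after letting go:** The right corner gave about 0.95 mm per 12 N and the left about 0.85 mm. That is a little over the 0.7 mm expected. The two match each other and neither tipped, so I took the load as shared.
- **Switch:** I then pushed the lever to its rear stop, where the force rose to about 5 N. The last pictures show the ball where "on" should be, the mixer in place to within 1–2 mm, and the things around it where they were.

**Harder than intended:** the check press on the right knob reached 18 N before I backed off, because I sent several press steps without checking between them. While gripping and turning the knob, the side load on the mixer reached about 5.6 N.

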